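# Sort dental materials into a divider tote and a bottle stand

### The arm

A 6-joint arm with a two-finger parallel gripper is mounted at the origin on a cart in front of the work surface, level with it; the furniture and walls round the work are solid. World frame = base frame: x ahead of the robot, y to its left, z up, the work surface at z = 0. Lengths are in m, angles in rad, forces in N, time in s.
With the tool pointing down it reaches from about 0.3 to 0.85 m from the base axis. Payload 5.4 kg.
Tool frame: the origin (TCP) lies on the centre line of the jaws, within the pads' length; the fingertips stand bot.tip_reach ahead of it and the grasp point (between the pads) lies 6 mm ahead of it (bot.tip_reach is the distance from the TCP to the fingertips, in m); z points along the fingers, y is the line along which they close (so a half turn about z gives the same grasp; the last joint's range is limited). The gripper opens to 85 mm and grips with 20 to 120 N. Pads are 22 mm wide; open, the fingers measure 114 mm over their backs; the gripper's body (76 mm by 85 mm) begins 54 mm behind the grasp point. The pads swing forward as they close: fully open they stand 13 mm farther back than shut.
Start: joints at [0.94, 0.158, 1.597, -0, 1.386, -0.21], TCP at [0.235, 0.525, 0.256] pointing down, gripper open.
Joint ranges: [-2.91, 2.91], [-0.94, 2.29], [0.18, 2.7], [-1.29, 4.43], [0.17, 2.64], [-3, 3]. Speed limits (rad/s): [2.57, 2.57, 3.14, 3.14, 3.14, 3.14].

### API

Orientations are given as a unit quaternion [w, x, y, z].
In Python, from rig import bot gives the robot as it stands. Calls block until the motion is done:
- bot.move_ptp(position, orientation): joint-space move of the TCP to a pose.
- bot.move_l(position, frame=None, max_speed=0.15): straight line of the TCP; frame=None keeps the orientation; max_speed is the mean speed in m/s.
- bot.set_joints(angles): joint-space move.
- bot.set_gripper(opening, f_grip=None): finger opening in m; f_grip is the grip in N (None keeps the last); returns when the fingers have stopped.
- bot.sleep(seconds).
- bot.solve_ik(position, orientation): joint angles nearest the present ones, or None.
- bot.grab_frame(name): name is "scene" or "top" or "wrist"; returns a dict with "image" (480x640x3 uint8, red, green, blue), "intrinsics" (3x3 intrinsics, pixels), "k1" (the pictures are not rectified: a ray, as slopes to the right and down, at radius r is drawn at 1 + k1 r^2 times it, then the intrinsics apply), "origin" and "attitude" of the camera in the world. Camera axes: x right, y down, z forward; pixel columns grow to the right and rows downward; lengths in m; the calibration is good to about 2 mm. A picture is of the moment at which its call begins. There is no depth.
A pose or a line that the arm cannot do raises bot.MotionError and nothing moves.
- bot.finish_job(): hands the job in; it is judged then, once.
Readings, each from a call of its own:
- bot.read_clock(): time.
- bot.read_q(): joint angles.
- bot.read_joint_vel(): joint speeds.
- bot.read_tau(): joint torques, N m.
- bot.read_eef_pos(): TCP position.
- bot.read_tcp_rot(): TCP orientation.
- bot.read_ft_force(): force on the tool from outside, world axes, zero at the start.
- bot.read_wrist_torque(): the same for the moment, N m.
- bot.read_grip_width(): finger opening in m.
- bot.read_finger_force(): force on a finger pad.
Only numpy, scipy, OpenCV 4.12 (cv2) and the standard library are available. Lean on these libraries where they do the work, as an engineer would, in place of code of your own. Each camera call takes 0.05 s, during which the arm holds its last target. There are 200 camera calls.

### The job

Slide the grey tote's divider by its tab all the way towards the higher end wall, so that the bay away from that wall becomes long enough for the syringes. Then put the materials away: both syringes lying flat on the floor of the long bay, lengthwise, the little glass dish upright in the short bay by the higher end wall, and the dropper bottle upright in the round metal stand. Leave the bur block and the red-capped jar where they are.

Things in the scene. Friction and masses are not known exactly. Their poses are not given: they have to be found in the camera images.
- resin_syringe: black filling syringe with a blue cap, lying down, 126 mm long, barrel 10.5 mm thick, finger flange 22 mm wide and 10 mm high 31 mm from the middle. Origin: under the middle of its length, on the surface it lies on (barrel axis 5 mm above). Its y axis runs along the syringe, +y to the plunger; z up. Grip the barrel at the origin, across its length.
- etch_syringe: slimmer blue gel syringe with a white cap, lying down, 126 mm long, barrel 9 mm thick, flange 19 mm wide and 9 mm high 31 mm from the middle. Origin and axes as for the black syringe.
- dappen_dish: small amber, waisted, eight-sided glass dappen dish, 32 mm across the rim, 28 mm across the foot, 25 mm high. Origin: centre of its underside, z up.
- dropper_bottle: small standing dark dropper bottle with a whitish cap, body 21 mm across and 40 mm high, cap 16 mm across, 58 mm high in all. Origin: centre of its underside, z up.
- tote: fixed grey open tote, 118 mm (its x) by 218 mm (its y), floor and walls 4 mm thick, walls 24 mm high, but the end wall at +y 40 mm. Origin: centre of its underside. Inside: 110 mm wide (x), y = -105 to +105 mm. Divider at its stop: long bay y = -105 to +45 (middle -30), short bay y = +49 to +105 mm (middle +77). As found the -y bay is 105 to 115 mm long, too short for the syringes.
- divider (a joint): white sliding divider, 4 mm thick, across the tote: 0 to 0.045 m, growing as it slides along the tote's +y towards the higher end wall; 0.045 is its stop. Its middle plane is at tote y = 2 mm + this value. It starts between 0 and 0.010, moves at about 1.5 N and stays where it is left.
- divider_tab (a point): middle of the top of the divider's grip tab, 51 mm above the tote's underside. The white tab is 10 mm thick along the tote's y, 30 mm wide along its x, and stands free from 28 mm to its top at 51 mm. Axes as the tote's.
- bottle_stand: fixed round aluminium cup-like stand, 58 mm across its foot, 22 mm high, with one round well about 44 mm wide at the mouth, slightly wider below, floor 4 mm above the desk. Origin: centre of its underside.
- bur_stand: bystander: white bur block 30 x 62 mm with eight burs standing in it, 34 mm high. Origin: centre of its underside. Leave it alone.
- specimen_jar: bystander: clear specimen jar with a red screw cap, 64 mm across, 70 mm high. Origin: centre of its underside. Leave it alone.

How it is judged:
At the end, for the whole second after the job is handed in: Divider within 7 mm of its stop; both syringes flat on the long bay's floor, within 0.25 rad of lengthwise, middles within 16 mm of the bay's middle along it; dish upright on the short bay's floor; bottle upright on the floor of the stand, within 16 mm of its centre; all at rest, released (value of joint divider above 0.038 m and x of resin_syringe in the frame of tote between -0.052 and 0.052 m and y of resin_syringe in the frame of tote between -0.046 and -0.014 m and z of each of resin_syringe, etch_syringe in the frame of tote below 0.018 m and angle between the y axis of each of resin_syringe, etch_syringe and the y axis of tote, either way round below 0.25 rad and x of etch_syringe in the frame of tote between -0.052 and 0.052 m and y of etch_syringe in the frame of tote between -0.046 and -0.014 m and x of dappen_dish in the frame of tote between -0.042 and 0.042 m and y of dappen_dish in the frame of tote between 0.055 and 0.094 m and z of dappen_dish in the frame of tote below 0.012 m and angle between dappen_dish's own z axis and vertical below 0.15 rad and horizontal distance between dropper_bottle and bottle_stand below 0.016 m and z of dropper_bottle in the frame of bottle_stand below 0.012 m and angle between dropper_bottle's own z axis and vertical below 0.12 rad and linear speed of each of resin_syringe, etch_syringe, dappen_dish, dropper_bottle below 0.02 m/s); the robot touches nothing.
It fails at once if the bur block was moved more than 30 mm (distance of bur_stand from where it was at the start of the episode above 0.03 m).
It fails at once if the specimen jar was moved more than 30 mm (distance of specimen_jar from where it was at the start of the episode above 0.03 m).
It also fails if it takes over 90 s, if anything falls off the work surface, if the arm or the gripper's body presses on something with over 40 N, if the wrist force passes 120 N, or if a joint passes its speed limit or range.

## Working session

There is one attempt and no reset: what is moved stays moved. The work goes in short steps, each a Python script; the robot and the scene stay as the last script left them, time stands still between calls to the robot, and variables do not carry over. Pictures are saved under pics/ and viewed, at most 14 in all, crops included, and the job is handed in when it is done.

```bash
mkdir -p pics; ls; python3 - <<'E'
from rig import bot
import cv2
for n in("scene","top"):
    f=bot.grab_frame(n); cv2.imwrite(f"pics/{n}0.png",f["image"][:,:,::-1])
    print(n,f["intrinsics"],f["k1"],f["origin"],f["attitude"])
print(bot.tip_reach,bot.read_tcp_rot(),bot.read_clock())
E
```

```text
pics
scene [[507.68856754   0.         320.53071643]
 [  0.         507.68856754 244.94095033]
 [  0.           0.           1.        ]] -0.049385211678420166 [0.20469382 0.2099662  0.71724694] [ 0.08777154 -0.2017959   0.90968942 -0.35219276]
top [[571.03105726   0.         324.74527698]
 [  0.         571.03105726 245.02018233]
 [  0.           0.           1.        ]] -0.055354877817913185 [ 0.28625416 -0.30940586  1.25207823] [ 0.05359074 -0.70421997  0.70467615 -0.06807199]
0.025 [-3.46198408e-04  2.08866371e-01  9.77943807e-01 -7.94130029e-04] 0.1
```

View pics/scene0.png

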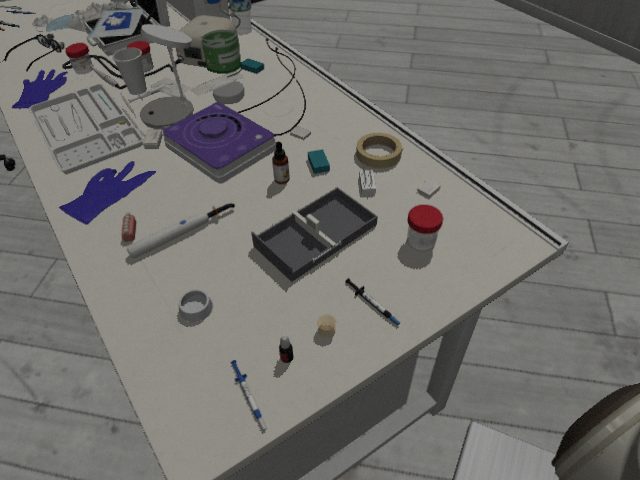

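View pics/top0.png

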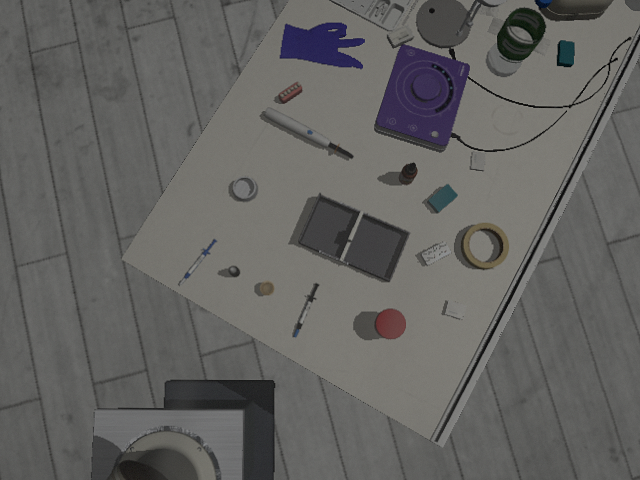

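Scene picture: tote around (315,232), resin syringe (372,300), etch syringe (248,394), dish (326,325), bottle (286,349), stand (195,305), jar (424,227) and bur block (367,181). Top picture: the same objects at tote (354,237), syringes (306,309) and (198,261), dish (264,288), bottle (234,271), stand (244,188). I'll zoom in for the details.

```bash
cat > h.py <<'E'
import numpy as np, cv2
from scipy.spatial.transform import Rotation as R
from rig import bot
def rot(q): return R.from_quat([q[1],q[2],q[3],q[0]]).as_matrix()
def ray(f,px):
    p=cv2.undistortPoints(np.array([[px]],float),f["intrinsics"],np.array([f["k1"],0,0,0]))[0,0]
    return np.array(f["origin"]),rot(f["attitude"])@np.array([p[0],p[1],1])
def cast(f,px,z):
    o,d=ray(f,px); return (o+d*(z-o[2])/d[2])
def proj(f,P):
    M=rot(f["attitude"]); rv=cv2.Rodrigues(M.T)[0]; t=-M.T@np.array(f["origin"])
    return cv2.projectPoints(np.array([P],float),rv,t,f["intrinsics"],np.array([f["k1"],0,0,0]))[0][0,0]
def save(im,name,box=None,s=1):
    if box: im=im[box[1]:box[3],box[0]:box[2]]
    cv2.imwrite(f"pics/{name}.png",cv2.resize(im[:,:,::-1],None,fx=s,fy=s,interpolation=cv2.INTER_CUBIC))
E
python3 - <<'E'
from h import *
f=bot.grab_frame("top"); g=bot.grab_frame("scene")
gain=lambda im:np.clip(im*1.6,0,255).astype('uint8')
save(gain(f["image"]),"topc",(170,165,430,350),3)
save(gain(g["image"]),"scc",(170,180,440,435),2.3)
print(proj(f,[0,0,0]))
for n,px,z in[("tote c",(354,237),.02),("resin",(306,309),.005),("etch",(198,261),.005),("dish",(264,288),.025),("bot",(234,271),.058),("stand",(244,188),.022),("jar",(390,324),.07),("bur",(435,252),.02)]: print(n,cast(f,px,z).round(3))
for n,px,z in[("resin",(372,300),.005),("etch",(248,394),.005),("dish",(326,325),.0125),("bot",(286,349),.029),("stand",(195,305),.011)]: print(n,cast(g,px,z).round(3))
E
```

```text
[165.07557472 482.1855008 ]
tote c [ 0.519 -0.399  0.02 ]
resin [ 0.362 -0.294  0.005]
etch [ 0.467 -0.056  0.005]
dish [ 0.406 -0.204  0.025]
bot [ 0.438 -0.143  0.058]
stand [ 0.629 -0.156  0.022]
jar [ 0.327 -0.468  0.07 ]
bur [ 0.485 -0.577  0.02 ]
resin [ 0.36  -0.296  0.005]
etch [ 0.465 -0.054  0.005]
dish [ 0.408 -0.211  0.012]
bot [ 0.441 -0.135  0.029]
stand [ 0.63  -0.154  0.011]
```

View pics/topc.png

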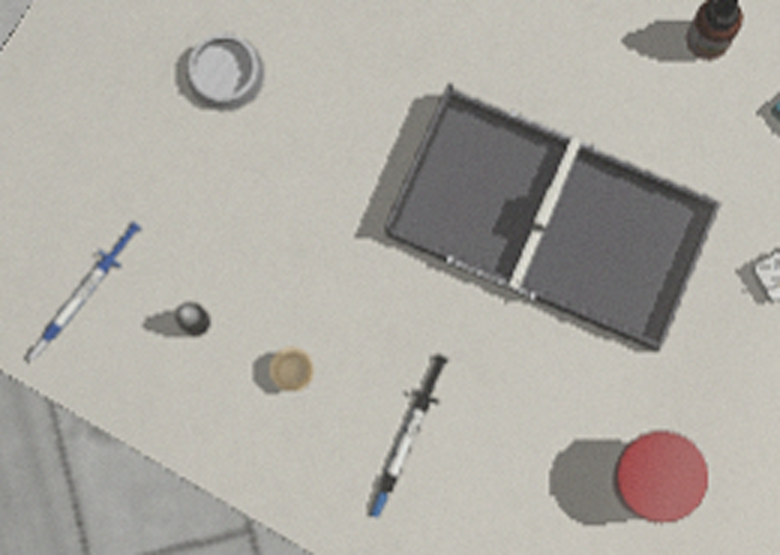

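View pics/scc.png

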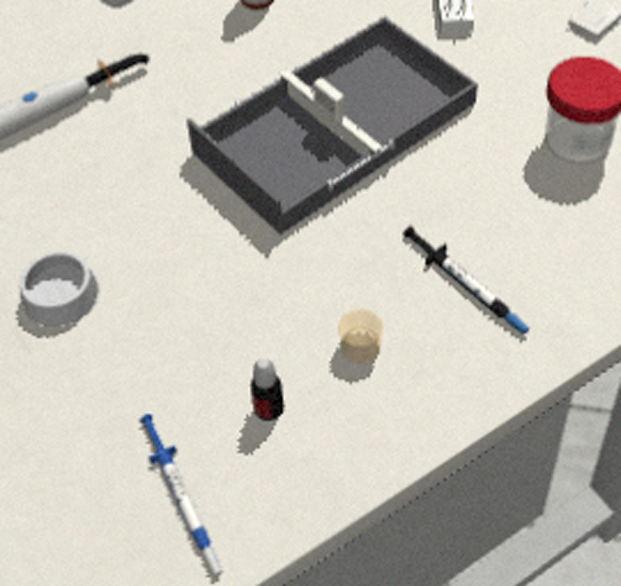

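The crops show the high wall at the tote's left/world-+y end (top crop corners (448,88) and (387,230)) and the low end at (718,205) and (655,350). The divider is near mid-tote with its tab at (540,222), and the syringe plungers point away from the robot. Next I cast these points from both views.

```bash
python3 - <<'E'
from h import *
f=bot.grab_frame("top"); g=bot.grab_frame("scene")
T=lambda x,y:(x/3+170-.33,y/3+165-.33); S=lambda x,y:(x/2.3+170-.28,y/2.3+180-.28)
def two(n,a,b,z):
    A=cast(f,T(*a),z);B=cast(g,S(*b),z);print(n,A[:2].round(4),B[:2].round(4),((A+B)/2)[:2].round(4));return (A+B)[:2]/2
hf=two("high far",(448,88),(190,122),.04);hn=two("high near",(387,230),(282,203),.04)
lf=two("low far",(718,205),(385,20),.024);ln=two("low near",(657,350),(475,88),.024)
print("sides",np.linalg.norm(hf-hn),np.linalg.norm(lf-ln),np.linalg.norm(hf-lf),np.linalg.norm(hn-ln))
y=(hf+hn-lf-ln)/2;print("yaw y axis",np.degrees(np.arctan2(y[1],y[0])),"c",(hf+hn+lf+ln)/4)
x=(hf+lf-hn-ln)/2;print("far dir",np.degrees(np.arctan2(x[1],x[0])))
two("tab",(541,220),(328,88),.051)
for n,p,t,ps,ts in[("etch",(137,226),(28,358),(147,418),(215,570)),("resin",(441,357),(375,514),(408,232),(522,328))]:
    a=two(n+" plg",p,ps,.005);b=two(n+" tip",t,ts,.005);d=a-b;print(n,(a+b)/2,np.linalg.norm(d),np.degrees(np.arctan2(d[1],d[0])))
two("bottle",(192,316),(264,362),.056)
two("dish",(292,369),(361,323),.025)
two("stand",(226,72),(58,276),.022)
E
```

```text
high far [ 0.6105 -0.3223] [ 0.6109 -0.3219] [ 0.6107 -0.3221]
high near [ 0.5052 -0.2784] [ 0.5036 -0.2771] [ 0.5044 -0.2777]
low far [ 0.527  -0.5205] [ 0.5256 -0.5171] [ 0.5263 -0.5188]
low near [ 0.4203 -0.4732] [ 0.4207 -0.4691] [ 0.4205 -0.4711]
sides 0.11521406354640472 0.1160718300213297 0.21407314525993046 0.2108146620912715
yaw y axis 66.66326018087874 c [ 0.51546955 -0.39743977]
far dir -23.43505688393719
tab [ 0.5106 -0.3885] [ 0.5212 -0.3932] [ 0.5159 -0.3909]
etch plg [ 0.5143 -0.0928] [ 0.5144 -0.0921] [ 0.5143 -0.0924]
etch tip [ 0.4163 -0.0161] [ 0.4184 -0.0181] [ 0.4174 -0.0171]
etch [ 0.4658577  -0.05477617] 0.12275905516981084 -37.83713964915536
resin plg [ 0.4173 -0.3174] [ 0.4162 -0.317 ] [ 0.4167 -0.3172]
resin tip [ 0.3039 -0.2699] [ 0.3057 -0.2697] [ 0.3048 -0.2698]
resin [ 0.36074791 -0.29350391] 0.12158359542795374 -22.93127905044376
bottle [ 0.4407 -0.1422] [ 0.4439 -0.139 ] [ 0.4423 -0.1406]
dish [ 0.4065 -0.2104] [ 0.4078 -0.2127] [ 0.4072 -0.2116]
stand [ 0.6272 -0.158 ] [ 0.6303 -0.158 ] [ 0.6287 -0.158 ]
```

```bash
cat >> h.py <<'E'
TC=np.array([.5155,-.3985]); TY=66.6
def w(x,y):
    a=np.radians(TY); return TC+x*np.array([np.sin(a),-np.cos(a)])+y*np.array([np.cos(a),np.sin(a)])
def quat(psi):   # tool down, closing line at angle psi (deg)
    p=np.radians(psi+90)/2; return np.array([0,np.cos(p),np.sin(p),0])
def go(xy,z,psi):   # joint move, choosing the half turn with less q6
    best=None
    for s in(0,180):
        q=bot.solve_ik([*xy,z],quat(psi+s))
        if q is not None and (best is None or abs(q[5])<abs(best[0][5])): best=(q,quat(psi+s))
    bot.move_ptp([*xy,z],best[1])
def down(xy,z,v=.12): bot.move_l([*xy,z],max_speed=v)
def stat(n): print(n,"t",round(bot.read_clock(),1),"tcp",np.round(bot.read_eef_pos(),4),"w",round(bot.read_grip_width(),4),"ff",np.round(bot.read_finger_force(),1),"F",np.round(bot.read_ft_force(),1))
E
python3 - <<'E'
from h import *
tab=np.array([.5159,-.3909])
go(tab,.15,TY); bot.set_gripper(.04,20); print(bot.tip_reach)
stat("above")
f=bot.grab_frame("wrist"); save(np.clip(f["image"]*1.5,0,255).astype('uint8'),"w1")
print(proj(f,[*tab,.051]),proj(f,[*w(0,107),.04]),proj(f,[*w(0,-107),.024]))
down(tab,.057); stat("down")
bot.set_gripper(0,20); stat("grip")
E
```

```text
0.025
above t 4.2 tcp [ 0.5159 -0.3909  0.15  ] w 0.0403 ff 0.0 F [0.4 0.6 0.1]
[324.56851343 257.23808893] [-8.52812090e+08  1.57116952e+06] [ 4.89844079e+08 -9.05134757e+05]
down t 5.1 tcp [ 0.5165 -0.3915  0.058 ] w 0.0401 ff 0.0 F [ 0.6 -0.5 -0.6]
grip t 5.5 tcp [ 0.5164 -0.3914  0.0581] w 0.0093 ff 23.8 F [-0.7  0.6  3.6]
```

View pics/w1.png

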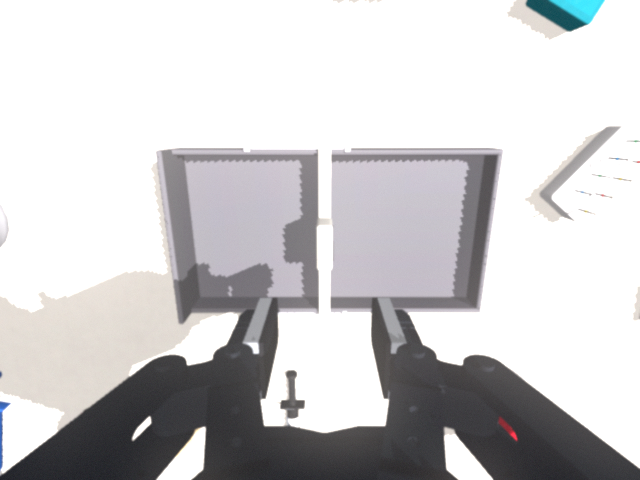

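The wrist view shows the tab at (325,240) centred between the jaws, with the tote's high wall on the left at x≈170. The tab is gripped, so I slide it now.

```bash
python3 - <<'E'
from h import *
a=np.radians(TY); u=np.array([np.cos(a),np.sin(a)])
p=np.array(bot.read_eef_pos()[:2]); z=.058
for d in(.036,.039,.042,.045):
    down(p+d*u,z,.05 if d<.037 else .02)
    q=np.array(bot.read_eef_pos()[:2])-p; F=np.array(bot.read_ft_force())[:2]@u
    print(d,round(q@u,4),round(F,1))
    if F<-12: break
stat("slid")
bot.set_gripper(.04); q=np.array(bot.read_eef_pos()[:2]); down(q,.16,.2)
down(q-.03*u,.2,.2)
f=bot.grab_frame("wrist"); save(f["image"],"w2")
print(proj(f,[*w(0,.109),.04]),proj(f,[*w(0,-.109),.024]),proj(f,[*w(.059,0),.024]),proj(f,[*w(-.059,0),.024]),proj(f,[*w(0,.047),.051]))
stat("up")
E
```

```text
0.036 0.0374 1.0
0.039 0.04 0.1
0.042 0.0409 -7.1
0.045 0.0412 -16.0
slid t 7.3 tcp [ 0.5328 -0.3536  0.0581] w 0.0092 ff 23.4 F [ -7.6 -14.1   0.7]
[214.36635829 228.50684745] [485.42630281 222.75126862] [354.00448232 149.10890737] [351.02148857 288.86775377] [292.63617484 232.11222792]
up t 8.8 tcp [ 0.5218 -0.3756  0.1979] w 0.0402 ff 0.0 F [-0.4  0.1 -0.6]
```

View pics/w2.png

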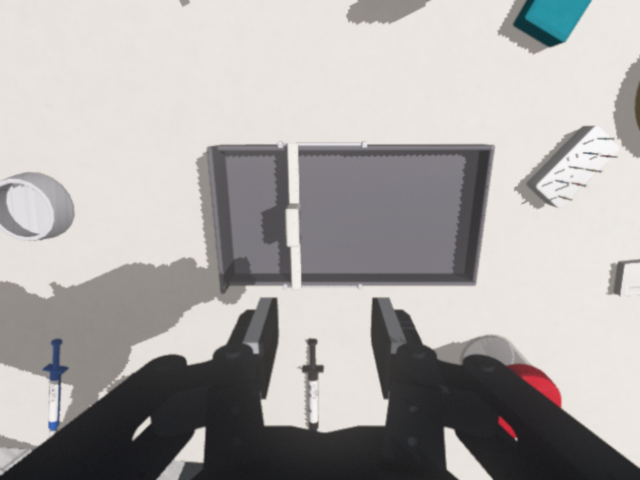

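The divider is at its stop (tab at (292,225); TCP gives tote y = 48 mm), and the predicted tote edges match the image within about 1.5 mm. Next come the syringes.

```bash
cat >> h.py <<'E'
def pick(xy,z,psi,op,f,zs=.15):
    go(xy,zs,psi); bot.set_gripper(op,f); down(xy,z,.15); bot.set_gripper(0,f); stat("gripped")
    down(xy,zs,.2); stat("lifted")
def place(xy,z,psi,op,zs=.15):
    go(xy,zs,psi); down(xy,z+.02,.2); down(xy,z,.06); stat("placing"); bot.set_gripper(op); down(xy,zs,.2); stat("placed")
E
python3 - <<'E'
from h import *
pick([.3607,-.2935],.027,67.1,.04,40)
if bot.read_grip_width()>.006: place(w(.024,-.030),.032,TY-90,.026)
f=bot.grab_frame("wrist"); save(f["image"],"w3")
E
```

```text
gripped t 11.1 tcp [ 0.3612 -0.2941  0.028 ] w 0.0086 ff 39.3 F [-0.8  0.2  6.4]
lifted t 11.9 tcp [ 0.3601 -0.2928  0.1488] w 0.0084 ff 39.0 F [ 0.3  0.4 -0.7]
placing t 14.3 tcp [ 0.5258 -0.4358  0.0321] w 0.0082 ff 39.2 F [ 0.4 -1.3  1.7]
placed t 15.4 tcp [ 0.525  -0.4349  0.1485] w 0.0259 ff 0.0 F [-0.  -0.5 -0.1]
```

View pics/w3.png

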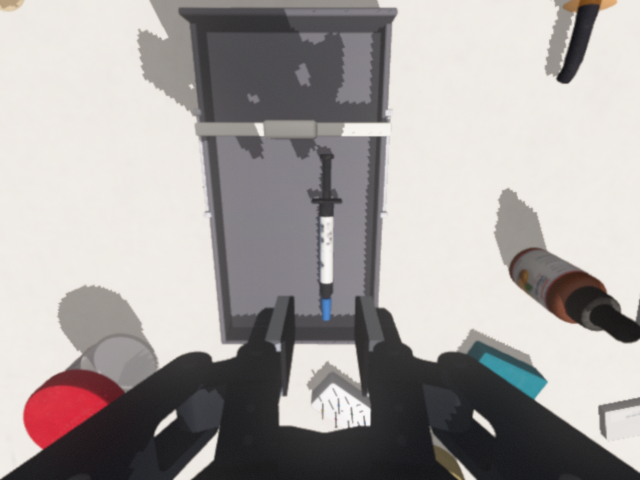

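The resin syringe lies flat and lengthwise in the long bay (from (326,155) to (326,318)). Next: etch syringe, bottle, dish.

```bash
python3 - <<'E'
from h import *
pick([.4659,-.0548],.027,52.2,.04,40)
assert bot.read_grip_width()>.004
place(w(-.024,-.030),.032,TY-90,.026)
g=bot.grab_frame("wrist")
pick([.4420,-.1406],.050,-26,.05,30)
assert bot.read_grip_width()>.012
f=bot.grab_frame("scene")
save(np.vstack([g["image"][:360],f["image"][60:300]]),"w4")
E
```

```text
gripped t 18.5 tcp [ 0.4667 -0.055   0.0279] w 0.0067 ff 39.4 F [-1.3  0.3  6. ]
lifted t 19.3 tcp [ 0.465  -0.0545  0.1488] w 0.0066 ff 39.1 F [ 0.2 -0.3 -0.6]
placing t 21.8 tcp [ 0.4817 -0.4167  0.032 ] w 0.0068 ff 39.3 F [-0.4 -0.2  1.1]
placed t 22.9 tcp [ 0.481  -0.4158  0.1486] w 0.0259 ff 0.0 F [-0.1 -0.3 -0.4]
gripped t 25.6 tcp [ 0.4428 -0.141   0.051 ] w 0.0182 ff 29.4 F [-1.2  1.2  6.6]
lifted t 26.2 tcp [ 0.4413 -0.1402  0.1489] w 0.0179 ff 29.3 F [-0.2  0.7 -0.8]
```

View pics/w4.png

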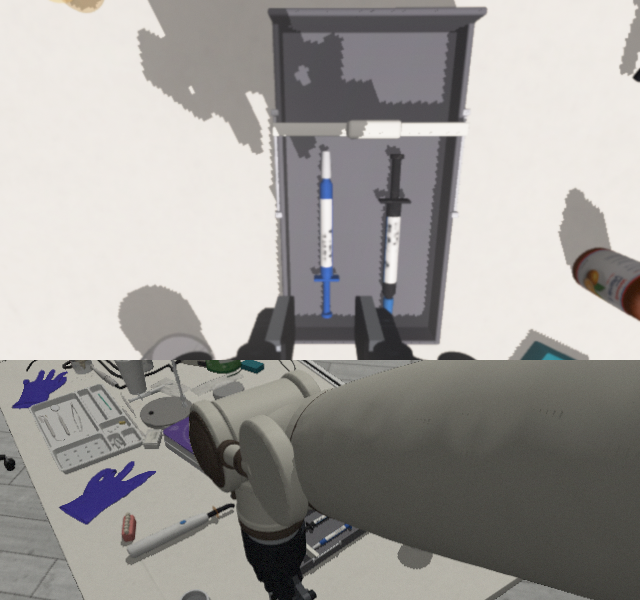

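Both syringes lie parallel in the long bay: etch at (326,235), resin at (392,235). The bottle is gripped, so I place it in the stand, then do the dish.

```bash
python3 - <<'E'
from h import *
place([.6287,-.1580],.0555,-26,.045)
pick([.4072,-.2116],.030,TY-90,.06,30)
assert bot.read_grip_width()>.02
go(w(0,.077),.15,TY-90); down(w(0,.077),.055,.2); down(w(0,.077),.0350,.05); stat("placing"); bot.set_gripper(.05); down(w(0,.077),.15,.2)
q=bot.read_eef_pos(); down([q[0]-.17,q[1]],.2,.25)
g=bot.grab_frame("wrist"); save(g["image"],"w5")
bot.set_joints([0.94,0.158,1.597,0,1.386,-0.21]); stat("home")
f=bot.grab_frame("top"); s=bot.grab_frame("scene")
br=lambda im:np.clip(im*1.6,0,255).astype('uint8')
save(br(f["image"]),"topf",(220,150,430,300),3); save(br(s["image"]),"scf",(160,170,440,350),2.8)
E
```

```text
placing t 28.0 tcp [ 0.6286 -0.1579  0.0552] w 0.0181 ff 29.8 F [ 0.4 -0.8 -0.4]
placed t 29.0 tcp [ 0.6281 -0.1578  0.149 ] w 0.0448 ff 0.0 F [-0.4  0.8 -0.5]
gripped t 31.6 tcp [ 0.4078 -0.2121  0.031 ] w 0.0289 ff 29.1 F [-0.8  0.9  5.6]
lifted t 32.3 tcp [ 0.4065 -0.211   0.1489] w 0.0288 ff 29.6 F [-0.2  0.5 -0.5]
placing t 34.3 tcp [ 0.5461 -0.3278  0.0351] w 0.0289 ff 29.9 F [0.4 1.7 3.2]
home t 39.3 tcp [0.2356 0.5246 0.2565] w 0.0502 ff 0.0 F [-1.   1.1  0.5]
```

View pics/scf.png

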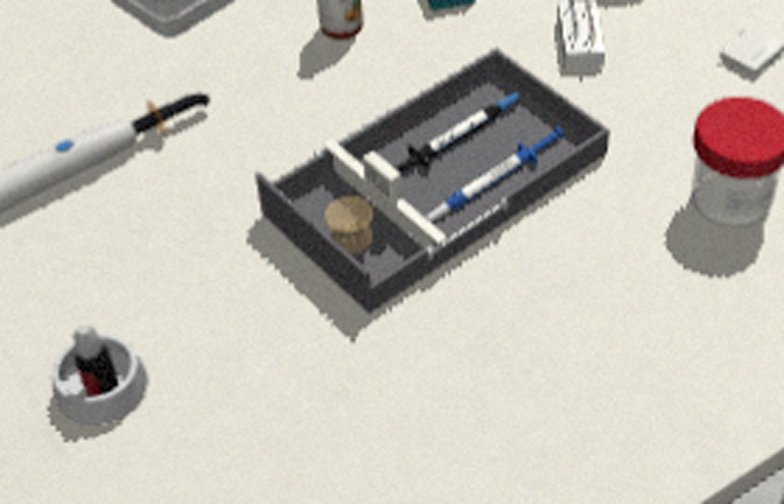

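View pics/topf.png

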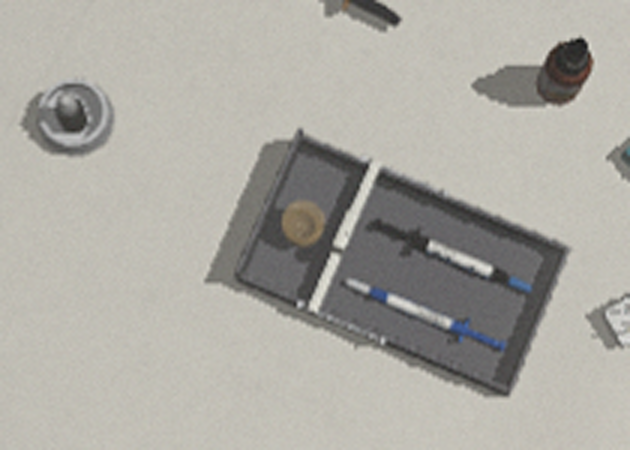

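```bash
python3 - <<'E'
from h import *
f=bot.grab_frame("top"); g=bot.grab_frame("scene")
for z in(.004,.03,.062):
    P=[.6287,-.158,z]; a=proj(f,P);b=proj(g,P)
    print(z,((a-[220,150])*3).round(),((b-[160,170])*2.8).round())
D=[*w(0,.077),.029]; print("dish",((proj(f,D)-[220,150])*3).round(),((proj(g,D)-[160,170])*2.8).round())
E
```

```text
0.004 [ 78. 121.] [106. 381.]
0.03 [ 74. 111.] [ 97. 356.]
0.062 [69. 99.] [ 86. 324.]
dish [305. 222.] [350. 211.]
```

View pics/w5.png

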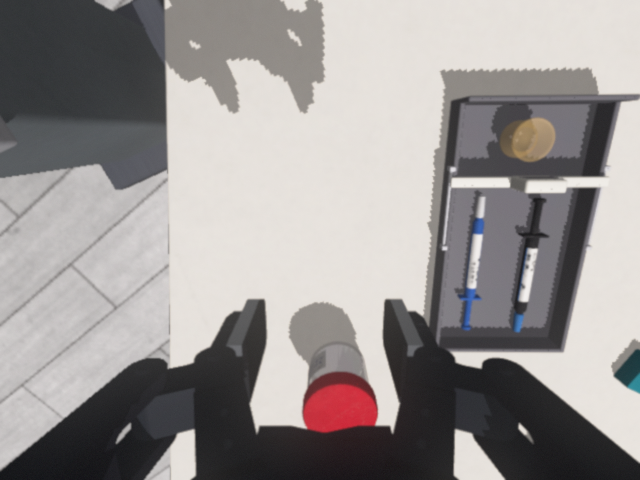

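Every item sits where predicted: the bottle cap is at (67,98) against a predicted (69,99) for upright, the dish matches, and the syringes are flat. I'm handing in.

```bash
python3 -c "
from rig import bot
print(bot.finish_job(), bot.read_clock())"
```

```text
the job is handed in; nothing more can be done
the job is handed in; nothing more can be done
```

I handed the job in: the divider is at its stop, both syringes are flat in the long bay, the dish is upright in the short bay, and the bottle is upright in the stand. The final pictures confirm this, but the judge returned no verdict.

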